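# Build up a gear shaft for the press

## Robot

A 6-joint arm with a two-finger parallel gripper is mounted at the origin on a cart in front of the work surface, level with it; the furniture and walls round the work are solid. World frame = base frame: x ahead of the robot, y to its left, z up, the work surface at z = 0. Lengths are in m, angles in rad, forces in N, time in s.
With the tool pointing down it reaches from about 0.35 to 0.85 m from the base axis. Payload 8.1 kg.
Tool frame: the origin (TCP) lies between the finger pads; the fingertips stand ahead of it and the grasp point (between the pads) is the TCP (r.tip_reach is the z of the fingertips in the tool frame, in m); z points along the fingers, y is the line along which they close (so a half turn about z gives the same grasp; the last joint's range is limited). The gripper opens to 85 mm and grips with 20 to 120 N. Pads are 22 mm wide; open, the fingers measure 114 mm over their backs; the gripper's body (76 mm by 85 mm) begins 54 mm behind the grasp point. The pads swing forward as they close: fully open they stand 13 mm farther back than shut.
Start: joints at [1.193, 0.13, 1.488, -0, 1.523, -0.085], TCP at [0.173, 0.574, 0.25] pointing down, gripper open.
Joint ranges: [-2.96, 2.96], [-0.89, 2.26], [0.02, 2.5], [-1.34, 4.48], [0, 2.73], [-2.66, 2.66]. Speed limits (rad/s): [2.39, 2.39, 2.79, 3.14, 3.14, 3.14].

## Interface

Orientations are given as a unit quaternion [x, y, z, w].
In Python, from plant import status, viewer, ticket, r gives the robot as it stands. The module is installed in compiled form; this text tells all that it offers.
- The arm moves only by the tool play_rows, never from a script. Its argument "series" is a list of rows, each a list of 7 numbers: the turn, a rotation vector about the tool's x, y, z in degrees, then the shift along the tool's x, y, z in m, then the closure, from -1 (fully open) to 1 (shut). In form: [[rx, ry, rz, x, y, z, claw], ...]. A call has 1 to 12 rows; each row is the pose to reach, as a shift and turn from the pose commanded when the call began, along the tool's axes at that moment; what a row does not reach only later rows make up. A row lasts 1/10 s, in which the tool goes at most 50 mm and 8.59 degrees, less where a joint would pass 70% of its speed; a pose out of reach is approached as far as the arm can. A call with a gripper value outside its range is refused whole. The fingers move at their own pace and stop on an object; "squeeze" is the grip in N (left out, the last holds). Time passes only in rows, so rows that repeat a pose let the fingers close. It gives the time, the measured TCP pose, the force, the opening and the grip force at its end, in the units of the state.
- status.get_obs(): the state, without advancing time (a new reading comes with each control period).
- viewer.snapshot(name): name is "scene" or "top"; returns the picture (480x640x3 uint8, red, green, blue); there is no depth.
- viewer.camera_model(name): a dict with "fov_y" (degrees; the focal length in pixels is half the picture's height over the tangent of half this angle, whatever the lens; pixels are square), "cx", "cy" (the principal point, pixels), "R" (3x3) and "t" (3): a world point X has camera coordinates R X + t. Camera axes: x right, y down, z forward; pixel columns grow to the right and rows downward; lengths in m; the calibration is good to about 2 mm. A picture is of the moment at which its call begins. camera_model takes no time and is no camera call.
- ticket.close_job(): hands the job in; it is judged then, once.
The state is a dict: "time": time; "joint_positions": joint angles; "qvel": joint speeds; "joint_efforts": joint torques, N m; "position": TCP position; "tool_rot": TCP orientation; "contact_force": force on the tool from outside, world axes, zero at the start; "ft_torque": the same for the moment, N m; "gripper_width": finger opening in m; "finger_force": force on a finger pad.
Only numpy, scipy, OpenCV 4.12 (cv2) and the standard library are available. Lean on these libraries where they do the work, as an engineer would, in place of code of your own. Each camera call takes 0.05 s, during which the arm holds its last target. There are 200 camera calls.

## Task

Get the gear shaft ready for the press: on the shaft that stands upright in its foot, thread the large bearing first, down on the shaft's shoulder, then the plain spacer ring, then the gear with its hub up, then the small bearing, and last put the pressing cap over the shaft's end. Each must sit flat on the one below; leave the nest block, the tweezers and the hex key where they lie.

Things in the scene. Friction and masses are not known exactly. Their poses are not given: they have to be found in the camera images.
- shaft_stand: Fixed upright steel shaft in a grey foot. Origin: centre of the foot's underside, on the shaft's axis; z up. By height above the bench, diameters: foot 70 mm to 12 (three screw heads to 16), collar 40 mm to 22, shoulder 31 mm to 34 (its flat top carries the stack), seat 21 mm to 61, cone to 15 mm at 65, thin seat 15 mm to 81, cone to an 8 mm nose ending at 86 mm.
- large_bearing: Large ball bearing lying flat: ring of 47 mm outer diameter, 12 mm high, bore 24 mm right through, bright races and a dark shield between them. Same from both sides. Origin: centre of its underside, z up. On the shaft it belongs on the shoulder, underside 34 mm above the bench.
- spacer_ring: Plain steel spacer ring lying flat: 32 mm outer diameter, 8 mm high, bore 24 mm right through. Origin: centre of its underside, z up. Belongs on the large bearing, underside at 46 mm.
- gear: Steel spur gear lying flat with its hub up: 24 teeth, 54 mm over the tooth tips, toothed disc 9 mm high; on top of it a hub of 33 mm outer diameter from 9 to 14 mm height; bore 24 mm right through. Origin: centre of its underside, z up. May be gripped across the teeth. Belongs on the spacer ring, hub up, underside at 54 mm.
- small_bearing: Small ball bearing lying flat: ring of 35 mm outer diameter, 11 mm high, bore 18 mm right through, bright races and a dark shield. Same from both sides. Origin: centre of its underside, z up. Fits only the shaft's thin seat; belongs on the gear's hub, underside at 68 mm.
- pressing_cap: Pressing cap standing upright: plain aluminium cylinder of 30 mm diameter, 24 mm high, closed on top with a small dark centre mark; a blind bore of 18 mm diameter, 9 mm deep, opens at its underside and fits over the shaft's nose. Origin: centre of its underside, z up. Belongs on the small bearing, underside at 79 mm.
- nest_block: Bystander: small cream-coloured machined block with two holes, 22 x 34 x 18 mm, loose beside the work. Origin: centre of its underside.
- steel_tweezers: Bystander: tweezers lying loose on the bench, 18 x 123 mm and 10 mm high. Origin: centre of the underside; long axis y.
- loose_hex_key: Bystander: black hex key lying loose on the bench, 28 x 84 mm and 5 mm high. Origin: centre of the underside; long axis y.
There are look-alikes about, which are no part of the job. Leave any pink or red look-alike of the pressing_cap alone.

How it is judged:
By the outcome, as a careful person would: the job done as asked, in the order asked, and still so for the second after the job is handed in, with the robot touching nothing.
It also fails if it takes over 106 s, if anything falls off the work surface, if the arm or the gripper's body presses on something with over 40 N, if the wrist force passes 120 N, or if a joint passes its speed limit or range.

## Working session

There is one attempt and no reset: what is moved stays moved. The work goes in short steps, Python scripts to look and compute and a tool call to move; the robot and the scene stay as the last step left them, time stands still between calls to the robot, and variables do not carry over. Pictures are saved under pics/ and viewed, at most 14 in all, crops included, and the job is handed in when it is done.

Besides the shell and the picture viewer there is one more tool, called after "Emit:" by a JSON object that holds its "fn" and its "kwargs", one argument or row to a line. play_rows: Moves the arm, as the interface text tells. Its arguments: {"type":"object","properties":{"series":{"type":"array","items":{"type":"array","items":{"type":"number"}}},"squeeze":{"type":"number"}},"required":["series"]}

```bash
mkdir -p pics; python3 - <<'E'
from plant import status, viewer, ticket, r
import cv2
for n in ("scene","top"):
    cv2.imwrite(f"pics/{n}0.png", viewer.snapshot(n)[...,::-1]); print(n,viewer.camera_model(n))
print(status.get_obs(), r.tip_reach)
E
```

```text
scene {'fov_y': 50.91665584860303, 'cx': 319.34188893145347, 'cy': 237.63178295658292, 'R': array([[-0.4651826 , -0.88509635,  0.01447762],
       [-0.66208941,  0.33702732, -0.66936552],
       [ 0.58757362, -0.32096267, -0.74279217]]), 't': array([-0.08334554,  0.4823453 ,  0.45823529])}
top {'fov_y': 45.768344351731834, 'cx': 326.8156156835961, 'cy': 237.71094343697808, 'R': array([[-0.01737421, -0.99984834,  0.00119968],
       [-0.99935855,  0.01732809, -0.03134059],
       [ 0.03131505, -0.00174343, -0.99950804]]), 't': array([-0.3595274 ,  0.53265704,  0.89689423])}
{'time': 0.1, 'joint_positions': array([ 1.19260719e+00,  1.31098505e-01,  1.48916968e+00,  2.71890843e-05,
        1.52302223e+00, -8.54246095e-02]), 'qvel': array([ 0.00054119, -0.00138787, -0.00243733, -0.00152435,  0.00079587,
        0.00032299]), 'joint_efforts': array([ 1.04750980e-03, -5.70943844e+01, -5.01944947e+01, -1.86295915e-04,
        7.97719695e-03,  1.91650463e-05]), 'position': array([0.17296991, 0.57403693, 0.24934202]), 'tool_rot': array([ 1.45860650e-01,  9.89304781e-01, -8.23051377e-04, -2.08233003e-04]), 'contact_force': array([-0.21744305,  0.49715596, -0.72749439]), 'ft_torque': array([ 0.05225386, -0.00800361,  0.01407567]), 'finger_force': 0.0, 'gripper_width': 0.0856219797192829} 0.019
```

View pics/scene0.png

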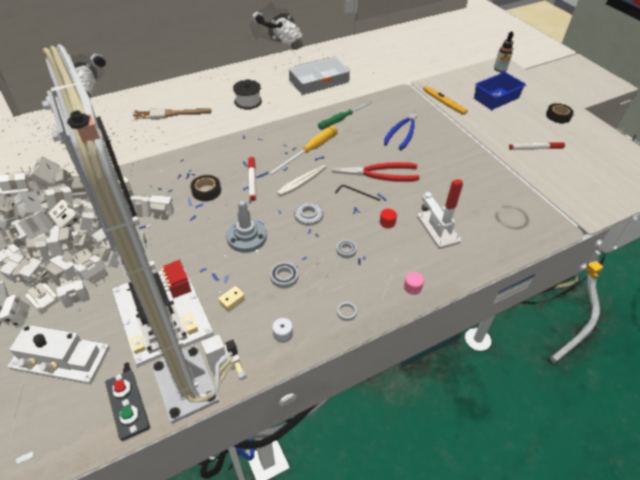

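View pics/top0.png

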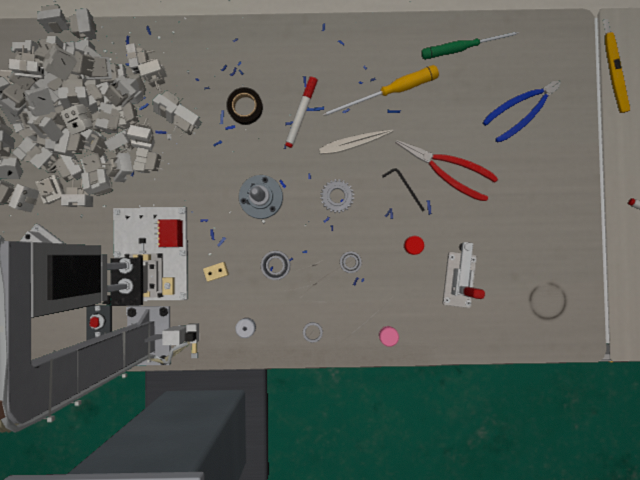

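Top view: shaft ≈(260,195), gear (338,196), large bearing (275,264), small bearing (350,262), spacer (312,332), cap (245,327); the red (414,245) and pink (389,336) caps are decoys. In the scene view the same parts are at (246,220), (308,213), (284,274), (346,247), (347,310) and (282,328).

```bash
python3 - <<'E'
import cv2
a=cv2.imread("pics/top0.png")[165:355,190:430]; b=cv2.imread("pics/scene0.png")[180:345,205:385]
cv2.imwrite("pics/topc.png",cv2.resize(a,None,fx=3,fy=3,interpolation=cv2.INTER_CUBIC))
cv2.imwrite("pics/scc.png",cv2.resize(b,None,fx=3.5,fy=3.5,interpolation=cv2.INTER_CUBIC))
E
```

```text
(no output)
```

View pics/topc.png

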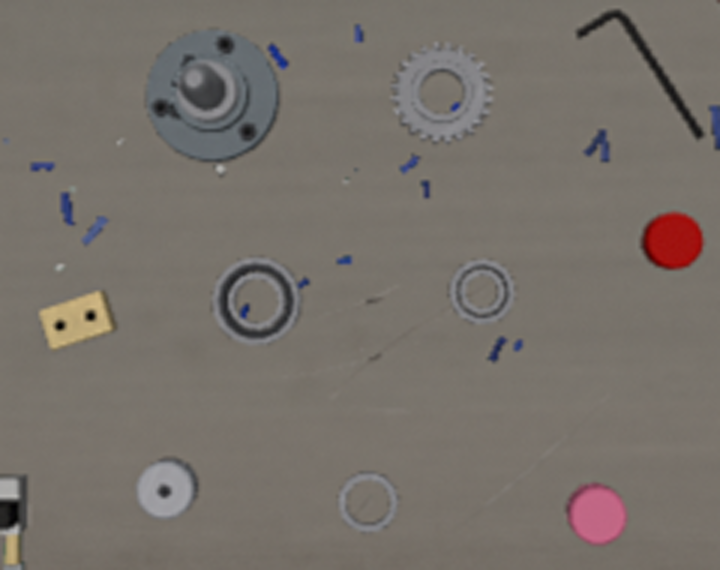

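View pics/scc.png

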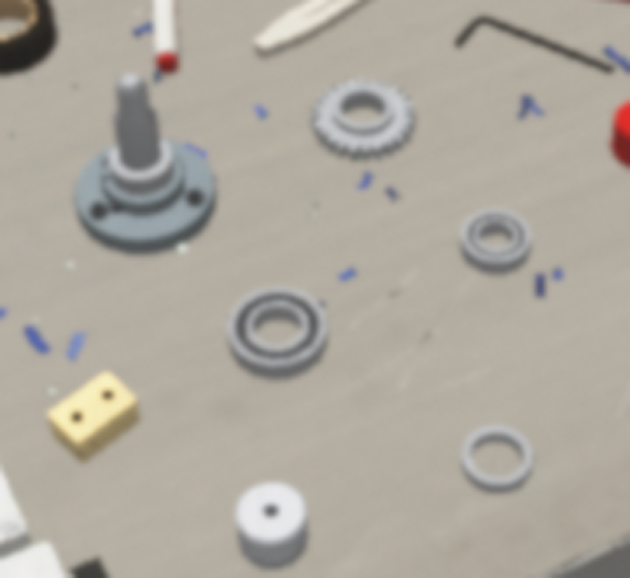

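Crops: top (÷3+190,+165) shows clean single parts, and gear hub is up (raised ring in both). The scene crop agrees, and the blue chips are flat litter. Now measure by silhouettes in two views.

```bash
cat >h.py <<'E'
import cv2, numpy as np
from plant import status, viewer, ticket, r
def cam(n):
    c=viewer.camera_model(n); return 240/np.tan(np.radians(c['fov_y'])/2),c
def ray(n,p):
    f,c=cam(n); d=np.array([(p[0]-c['cx'])/f,(p[1]-c['cy'])/f,1.]); R=np.array(c['R'])
    return -R.T@c['t'], R.T@d
def plane(n,p,z):
    o,d=ray(n,p); return o+d*(z-o[2])/d[2]
def proj(n,X):
    f,c=cam(n); q=np.array(c['R'])@X+c['t']; return np.array([f*q[0]/q[2]+c['cx'],f*q[1]/q[2]+c['cy']])
def tri(pt,ps):
    A,B=ray('top',pt),ray('scene',ps); M=np.stack([A[1],-B[1]],1)
    s=np.linalg.lstsq(M,B[0]-A[0],rcond=None)[0]
    P,Q=A[0]+A[1]*s[0],B[0]+B[1]*s[1]; return (P+Q)/2,np.linalg.norm(P-Q)
def blob(im,p,w=22,k=4,d=9):
    """filled silhouette round p by colour difference from local background"""
    x,y=int(p[0]),int(p[1]); c=cv2.resize(im[y-w:y+w+1,x-w:x+w+1],None,fx=k,fy=k,interpolation=cv2.INTER_CUBIC)
    l=cv2.cvtColor(c,cv2.COLOR_RGB2LAB).astype(float); g=np.median(np.concatenate([l[:k*3].reshape(-1,3),l[-k*3:].reshape(-1,3),l[:,:k*3].reshape(-1,3),l[:,-k*3:].reshape(-1,3)]),0)
    m=(np.abs(l-g)*[.4,1,1.5]).sum(2)>d
    cs,_=cv2.findContours(m.astype('uint8'),cv2.RETR_EXTERNAL,cv2.CHAIN_APPROX_NONE)
    h=max(cs,key=cv2.contourArea); (cx,cy),(a,b),t=cv2.fitEllipse(cv2.convexHull(h)); M=cv2.moments(cv2.convexHull(h))
    f=lambda u,v:np.array([(u+.5)/k-.5+x-w,(v+.5)/k-.5+y-w])
    return f(M['m10']/M['m00'],M['m01']/M['m00']),(a/k,b/k),h/k+[x-w,y-w]
E
python3 - <<'E'
from h import *
T=cv2.imread("pics/top0.png")[...,::-1].copy();S=cv2.imread("pics/scene0.png")[...,::-1].copy()
G={'large':((275,264),(284,274)),'spacer':((312,332),(347,310)),'gear':((338,196),(308,213)),'small':((350,262),(346,247)),'cap':((245,327),(282,328)),'foot':((260,195),(246,233))}
V={}
for n,(a,b) in G.items():
    w=30 if n=='foot' else 22
    for d in (7,11):
        p,ea,ha=blob(T,a,w,d=d); q,eb,hb=blob(S,b,w if n!='foot' else 40,d=d); X,e=tri(p,q)
        print(n,d,p.round(1),np.round(ea,1),q.round(1),np.round(eb,1),(X*1000).round(1),round(e*1000,1))
    for im,h in ((T,ha),(S,hb)): cv2.polylines(im,[np.round(h).astype(int)],True,(255,0,0) )
a=cv2.resize(T[160:355,190:400],None,fx=1.9,fy=1.9);b=cv2.resize(S[170:365,205:385],None,fx=1.9,fy=1.9)
cv2.imwrite("pics/seg.png",np.hstack([a,b])[...,::-1])
E
```

```text
large 7 [275.9 264.7] [28.9 34.1] [284.1 274.9] [28.2 31.3] [ 485.4 -285.2    4.8] 3.1
large 11 [276.  264.6] [28.3 33.7] [284.1 275.2] [27.1 30.5] [ 485.6 -285.3    4. ] 3.1
spacer 7 [312.4 331.9] [20.1 21. ] [346.5 311. ] [20.8 21.9] [ 377.6 -342.     3.7] 2.7
spacer 11 [312.3 331.9] [19.1 20.2] [346.5 311.1] [20.  20.9] [ 377.6 -341.9    3.6] 2.6
gear 7 [336.8 195.7] [34.3 34.6] [308.3 214.1] [24.6 31.3] [ 594.2 -384.9    3.8] 2.5
gear 11 [336.9 195.8] [33.4 33.9] [308.4 214.3] [23.5 30.1] [ 594.1 -384.9    3.4] 2.5
small 7 [350.1 261.8] [22.1 22.8] [346.1 248.9] [20.2 22.3] [ 487.9 -404.2    5.3] 2.5
small 11 [350.2 261.8] [21.  21.6] [346.  249.4] [18.6 21.4] [ 488.  -404.3    4. ] 2.8
cap 7 [245.4 327.3] [19.9 22. ] [282.3 329.9] [23.2 27.3] [ 387.6 -236.6   12.1] 2.6
cap 11 [245.4 327.3] [19.4 21.4] [282.3 329.9] [22.6 26.5] [ 387.7 -236.6   12.1] 2.6
foot 7 [260.5 196.5] [44.9 45.5] [245.9 230.4] [43.6 54.1] [ 593.6 -263.5   19.3] 3.8
foot 11 [260.5 196.6] [44.3 45.1] [245.9 230.3] [43.4 53.1] [ 593.4 -263.5   19.8] 3.9
```

View pics/seg.png

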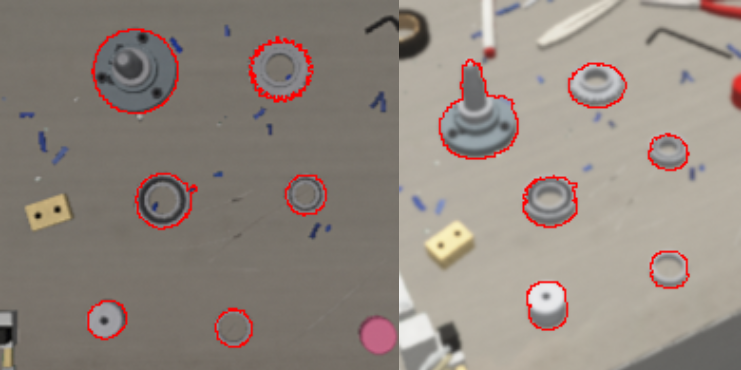

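The red outlines fit all parts in both views (a small chip spur on the large bearing in top). The two views disagree by a constant ~2.6 mm (calibration). A tall structure stands at left; check it before travelling.

```bash
python3 - <<'E'
from h import *
a=cv2.imread("pics/top0.png")[190:440,0:290]; b=cv2.imread("pics/scene0.png")[30:440,0:250]
cv2.imwrite("pics/left.png",np.hstack([cv2.resize(a,(400,345)),cv2.resize(b,(210,345))]))
for p in [(0,0),(.34,-.13),(.38,-.2),(.36,-.1)]:
    print(p,[ (z,proj('scene',[*p,z]).round(),proj('top',[*p,z]).round()) for z in (0,.2,.4,.6)])
for n in('scene','top'): print(ray(n,(320,240))[0])
E
```

```text
(0, 0) [(0, array([228., 768.]), array([ 99., 575.])), (0.2, array([188., 805.]), array([ 34., 667.])), (0.4, array([ 77., 909.]), array([-84., 833.])), (0.6, array([-2677.,  3478.]), array([-360., 1221.]))]
(0.34, -0.13) [(0, array([228., 391.]), array([179., 357.])), (0.2, array([206., 310.]), array([138., 386.])), (0.4, array([168., 170.]), array([ 64., 437.])), (0.6, array([  86., -136.]), array([-106.,  555.]))]
(0.38, -0.2) [(0, array([263., 348.]), array([223., 331.])), (0.2, array([252., 263.]), array([194., 352.])), (0.4, array([232., 120.]), array([142., 391.])), (0.6, array([ 194., -163.]), array([ 23., 478.]))]
(0.36, -0.1) [(0, array([203., 389.]), array([160., 345.])), (0.2, array([174., 307.]), array([114., 370.])), (0.4, array([124., 166.]), array([ 30., 415.])), (0.6, array([  17., -139.]), array([-162.,  518.]))]
[ 0.01133785 -0.08925596  0.66444554]
[ 0.49798258 -0.36713913  0.9135781 ]
```

View pics/left.png

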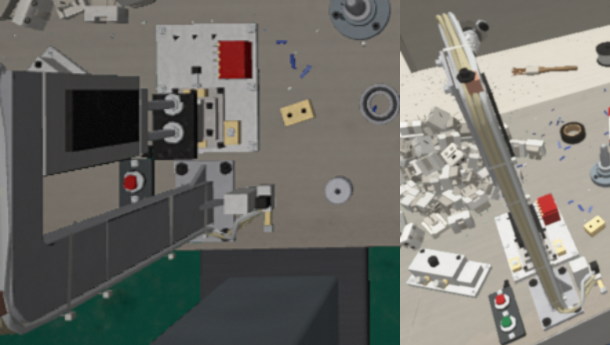

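```bash
python3 - <<'E'
from h import *
for a,b in [((2,405),(86,133)),((2,405),(79,119)),((5,245),(45,48)),((100,245),(60,60)),((8,412),(80,125))]: print(a,b,tri(a,b))
print([np.round(plane('top',(5,245),z),2) for z in (.4,.45,.5)],[np.round(plane('top',(190,330),z),2) for z in (0,.1,.2)])
print([np.round(plane('scene',(45,48),z),2) for z in (.2,.3,.4,.45,.5)])
print([np.round(plane('scene',(100,80),z),2) for z in (.2,.3,.4,.45,.5)])
E
```

```text
(2, 405) (86, 133) (array([ 0.37626743, -0.08513891,  0.42529349]), np.float64(0.007366086814404212))
(2, 405) (79, 119) (array([ 0.37903728, -0.08694529,  0.43481417]), np.float64(0.01382317385674371))
(5, 245) (45, 48) (array([ 0.51384234, -0.08217539,  0.42858028]), np.float64(0.02025985680155971))
(100, 245) (60, 60) (array([ 0.51822403, -0.11942535,  0.40005466]), np.float64(0.08246732763681208))
(8, 412) (80, 125) (array([ 0.37278168, -0.08812807,  0.43236607]), np.float64(0.0183007357868643))
[array([ 0.51, -0.08,  0.4 ]), array([ 0.51, -0.11,  0.45]), array([ 0.51, -0.13,  0.5 ])] [array([ 0.38, -0.15,  0.  ]), array([ 0.4 , -0.17,  0.1 ]), array([ 0.41, -0.2 ,  0.2 ])]
[array([ 1.03, -0.06,  0.2 ]), array([ 0.81, -0.06,  0.3 ]), array([ 0.59, -0.07,  0.4 ]), array([ 0.48, -0.07,  0.45]), array([ 0.37, -0.08,  0.5 ])]
[array([ 0.87, -0.12,  0.2 ]), array([ 0.68, -0.12,  0.3 ]), array([ 0.5 , -0.11,  0.4 ]), array([ 0.41, -0.11,  0.45]), array([ 0.32, -0.1 ,  0.5 ])]
```

Emit:
{"fn": "play_rows", "kwargs": {
  "series": [
    [0, 0, 0, 0, 0, -0.34, -1],
    [0, 0, 0, 0, 0, -0.34, -1],
    [0, 0, 0, 0, 0, -0.34, -1],
    [0, 0, 0, 0, 0, -0.34, -1],
    [0, 0, 0, 0, 0, -0.34, -1],
    [0, 0, 0, 0, 0, -0.34, -1],
    [0, 0, 0, 0, 0, -0.34, -1],
    [0, 0, 0, 0, 0, -0.34, -1],
    [0, 0, 0, 0, 0, -0.34, -1]
  ],
  "squeeze": 40
}}

```text
time: 1.0
position: [0.1733, 0.5749, 0.5911]
tool_rot: [0.146, 0.989, 0.001, 0.0]
contact_force: [0.1, -0.4, -1.1]
gripper_width: 0.0852
finger_force: 0.0
```

Emit:
{"fn": "play_rows", "kwargs": {
  "series": [
    [0, 0, 8, -0.042, -0.026, 0, -1],
    [0, 0, 16, -0.084, -0.052, 0, -1],
    [0, 0, 24, -0.126, -0.078, 0, -1],
    [0, 0, 32, -0.168, -0.105, 0, -1],
    [0, 0, 40, -0.21, -0.131, 0, -1],
    [0, 0, 48, -0.252, -0.157, 0, -1],
    [0, 0, 56, -0.294, -0.183, 0, -1],
    [0, 0, 64, -0.336, -0.21, 0, -1],
    [0, 0, 70, -0.378, -0.236, 0, -1],
    [0, 0, 73.2, -0.421, -0.263, 0, -1],
    [0, 0, 73.2, -0.421, -0.263, 0, -1],
    [0, 0, 73.2, -0.421, -0.263, 0, -1]
  ]
}}

```text
time: 2.2
position: [0.5011, 0.2, 0.5873]
tool_rot: [0.708, 0.706, -0.002, -0.001]
contact_force: [-1.1, -0.1, -0.1]
gripper_width: 0.0854
finger_force: 0.0
```

Emit:
{"fn": "play_rows", "kwargs": {
  "series": [
    [0, 0, 0, -0.05, 0, 0, -1],
    [0, 0, 0, -0.1, 0, 0, -1],
    [0, 0, 0, -0.15, 0, 0, -1],
    [0, 0, 0, -0.2, 0, 0, -1],
    [0, 0, 0, -0.25, 0, 0, -1],
    [0, 0, 0, -0.3, 0, 0, -1],
    [0, 0, 0, -0.35, -0.005, 0, -1],
    [0, 0, 0, -0.4, -0.01, 0, -1],
    [0, 0, 0, -0.45, -0.015, 0, -1],
    [0, 0, 0, -0.485, -0.016, 0, -1],
    [0, 0, 0, -0.485, -0.016, 0.03, -1],
    [0, 0, 0, -0.485, -0.016, 0.08, -1]
  ]
}}

```text
time: 3.4
position: [0.4854, -0.2841, 0.5113]
tool_rot: [0.707, 0.707, 0.001, 0.002]
contact_force: [0.9, -1.1, 1.4]
gripper_width: 0.0852
finger_force: 0.0
```

```bash
python3 - <<'E'
from h import *
P={'large':((275.4,264.9),(284.1,275),6),'spacer':((312.35,331.9),(346.5,311),4),'gear':((336.8,195.7),(308.35,214.2),5.5),'small':((350.15,261.8),(346,249.1),5.5),'cap':((245.4,327.3),(282.3,329.9),12),'foot':((260.5,196.5),(245.9,230),6)}
for n,(a,b,z) in P.items(): print(n,(plane('top',a,z/1e3)*1e3).round(1),(plane('scene',b,z/1e3)*1e3).round(1))
E
```

```text
large [ 484.5 -286.     6. ] [ 485.2 -283.5    6. ]
spacer [ 376.9 -343.1    4. ] [ 378.1 -340.7    4. ]
gear [ 593.5 -385.9    5.5] [ 593.  -382.9    5.5]
small [ 487.3 -405.3    5.5] [ 488.1 -402.6    5.5]
cap [ 387.  -237.8   12. ] [ 388.3 -235.5   12. ]
foot [ 594.2 -263.8    6. ] [ 607.6 -265.9    6. ]
```

Emit:
{"fn": "play_rows", "kwargs": {
  "series": [
    [0, 0, 0, -0.001, 0, 0.05, -1],
    [0, 0, 0, -0.001, 0, 0.1, -1],
    [0, 0, 0, -0.001, 0, 0.15, -1],
    [0, 0, 0, -0.001, 0, 0.2, -1],
    [0, 0, 0, -0.001, 0, 0.25, -1],
    [0, 0, 0, -0.001, 0, 0.3, -1],
    [0, 0, 0, -0.001, 0, 0.35, -1],
    [0, 0, 0, -0.001, 0, 0.4, -1],
    [0, 0, 0, -0.001, 0, 0.45, -1],
    [0, 0, 0, -0.001, 0, 0.48, -1],
    [0, 0, 0, -0.001, 0, 0.489, -0.5],
    [0, 0, 0, -0.001, 0, 0.489, -0.5]
  ]
}}

```text
time: 4.6
position: [0.4835, -0.2827, 0.0198]
tool_rot: [0.706, 0.708, -0.0, -0.002]
contact_force: [0.0, -0.2, 1.1]
gripper_width: 0.0643
finger_force: 0.0
```

Emit:
{"fn": "play_rows", "kwargs": {
  "series": [
    [0, 0, 0, 0, 0, 0, 0.2],
    [0, 0, 0, 0, 0, 0, 0.2],
    [0, 0, 0, 0, 0, 0, 0.2],
    [0, 0, 0, 0, 0, 0, 0.2],
    [0, 0, 0, 0, 0, -0.02, 0.2],
    [0, 0, 0, 0, 0, -0.06, 0.2],
    [0, 0, 0, 0, 0, -0.11, 0.2],
    [0, 0, 0, 0, 0, -0.12, 0.2]
  ],
  "squeeze": 40
}}

```text
time: 5.4
position: [0.4882, -0.2875, 0.1499]
tool_rot: [0.707, 0.707, 0.001, 0.006]
contact_force: [0.9, -0.2, 0.1]
gripper_width: 0.044
finger_force: 41.1
```

```bash
python3 - <<'E'
from h import *
for n in ("scene","top"): cv2.imwrite(f"pics/{n}1.png", viewer.snapshot(n)[...,::-1])
o=status.get_obs();print(o['position'],o['gripper_width'],o['finger_force'])
a=cv2.imread("pics/top1.png")[160:355,190:400];b=cv2.imread("pics/scene1.png")[140:335,205:400]
cv2.imwrite("pics/g1.png",cv2.resize(np.hstack([a,b]),None,fx=1.95,fy=1.95))
E
```

```text
[ 0.48680307 -0.28654922  0.14582415] 0.04422777540020864 41.102203745394945
```

View pics/g1.png

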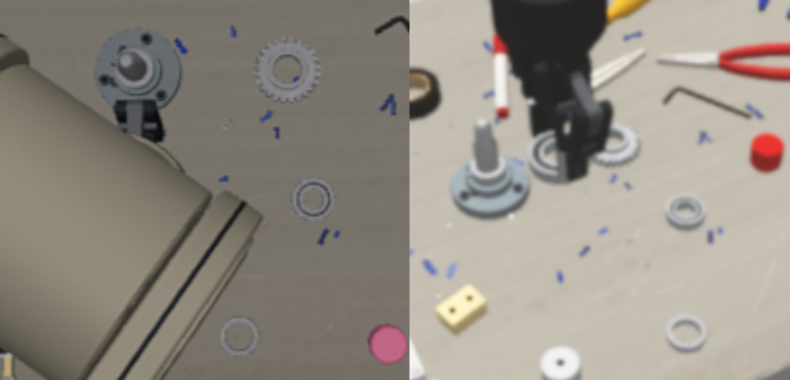

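The gripper holds the large bearing level just above the bench (scene pane (565,150)). The top view is mostly blocked by the arm. Move over the shaft and sample the state.

Emit:
{"fn": "play_rows", "kwargs": {
  "series": [
    [0, 0, 0, 0.005, 0.025, 0, 0.2],
    [0, 0, 0, 0.013, 0.065, 0, 0.2],
    [0, 0, 0, 0.019, 0.095, 0, 0.2],
    [0, 0, 0, 0.022, 0.11, 0, 0.2],
    [0, 0, 0, 0.022, 0.11, 0, 0.2],
    [0, 0, 0, 0.022, 0.11, 0, 0.2]
  ]
}}

```text
time: 6.1
position: [0.5934, -0.2623, 0.1393]
tool_rot: [0.707, 0.707, -0.001, -0.001]
contact_force: [-0.1, -0.2, -1.6]
gripper_width: 0.0437
finger_force: 41.2
```

```bash
cat >>h.py <<'E'
def samp(k=6):
    P=[]
    for i in range(k): im=viewer.snapshot('scene'); o=status.get_obs(); P.append([*o['position']*1e3,*o['contact_force']])
    P=np.array(P); print(P.mean(0).round(2),P.std(0).round(2),o['gripper_width'],o['time']); return im
E
python3 - <<'E'
from h import *
im=samp()[...,::-1]; cv2.imwrite("pics/s2.png",cv2.resize(im[110:270,170:370],None,fx=3,fy=3))
cv2.imwrite("pics/t2.png",viewer.snapshot('top')[...,::-1])
E
```

```text
[ 5.9345e+02 -2.6302e+02  1.4066e+02  2.4000e-01 -1.0000e-01 -1.1900e+00] [0.27 0.2  0.58 0.47 0.46 0.39] 0.044242585834887306 6.4
```

View pics/s2.png

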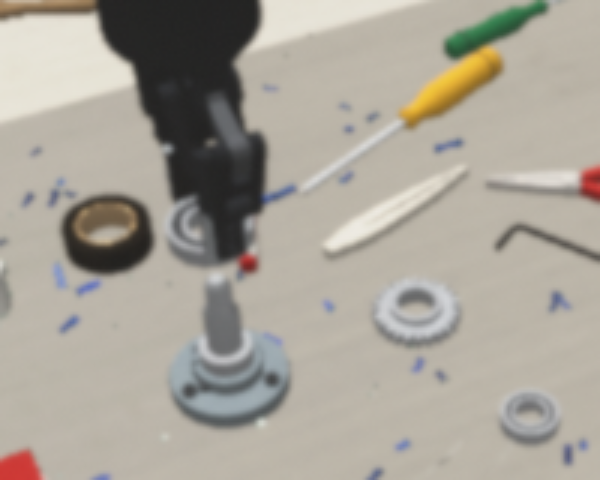

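The bearing hangs above the shaft; its left edge is at ≈(226,185) px and the shaft tip at ≈(242,202) px. Check these against projection.

```bash
python3 - <<'E'
from h import *
c=cam('scene')[1]['R']; u=np.array([c[0][0],c[0][1],0]);u/=np.linalg.norm(u)
C=np.array([.5935,-.263,.127]); print('left',proj('scene',C-u*.0235),'right',proj('scene',C+u*.0235))
for z in (.083,.086): print(plane('scene',(242.3,202.5),z)*1e3, proj('scene',[.594,-.2628,z]))
# shaft axis columns by the nose in picture
im=cv2.imread('pics/s2.png'); g=cv2.cvtColor(im,6)
for r in (285,300,320): print(r,g[r,180:260:4])
for r in (200,215,230): print(r,g[r,150:200:3])
E
```

```text
left [225.50856863 184.18256289] right [255.28223511 184.50446489]
[ 598.15395945 -263.42079055   83.        ] [242.89490572 204.18586334]
[ 595.12624968 -262.52217758   86.        ] [242.71554912 202.87281626]
285 [181 181 181 182 182 177 161 150 156 158 146 131 130 156 172 177 179 181
 181 181]
300 [181 181 181 181 181 177 157 124 111 111 113 113 114 131 161 178 180 181
 180 179]
320 [181 181 180 179 179 167 135 110 108 109 110 110 110 109 112 138 171 180
 181 180]
200 [177 178 178 179 178 176 165 140 108 100 113 124 126 127 117  92  64]
215 [135 166 177 179 181 184 186 173 142 112 112 137 156 150 129 109  93]
230 [ 87 134 165 177 182 185 181 159 123 102 114 147 166 162 157 159 152]
```

Emit:
{"fn": "play_rows", "kwargs": {
  "series": [
    [0, 0, 0, 0, 0, 0.02, 0.2],
    [0, 0, 0, 0, 0, 0.04, 0.2],
    [0, 0, 0, 0, 0, 0.05, 0.2],
    [0, 0, 0, 0, 0, 0.058, 0.2],
    [0, 0, 0, 0, 0, 0.065, 0.2],
    [0, 0, 0, 0, 0, 0.072, 0.2],
    [0, 0, 0, 0, 0, 0.078, 0.2],
    [0, 0, 0, 0, 0, 0.078, 0.2]
  ]
}}

```text
time: 7.25
position: [0.5941, -0.2626, 0.0624]
tool_rot: [0.707, 0.707, -0.0, -0.001]
contact_force: [0.4, 0.7, -1.3]
gripper_width: 0.0442
finger_force: 41.2
```

```bash
python3 -c "
from h import *
samp(3)"
```

```text
[ 5.9457e+02 -2.6281e+02  6.3360e+01 -6.3000e-01  2.2000e-01 -8.5000e-01] [0.19 0.1  0.31 0.2  0.26 1.11] 0.04430919036699379 7.4
```

Emit:
{"fn": "play_rows", "kwargs": {
  "series": [
    [0, 0, 0, 0, 0, 0.003, 0.2],
    [0, 0, 0, 0, 0, 0.006, 0.2],
    [0, 0, 0, 0, 0, 0.007, 0.2],
    [0, 0, 0, 0, 0, 0.008, 0.2],
    [0, 0, 0, 0, 0, 0.008, 0.2]
  ]
}}

```text
time: 7.9
position: [0.5951, -0.2631, 0.058]
tool_rot: [0.707, 0.707, 0.0, 0.001]
contact_force: [-8.7, 4.0, 16.9]
gripper_width: 0.0442
finger_force: 43.4
```

Emit:
{"fn": "play_rows", "kwargs": {
  "series": [
    [0, 0, 0, 0, 0, 0.007, -0.5],
    [0, 0, 0, 0, 0, 0.007, -0.5],
    [0, 0, 0, 0, 0, 0.0, -0.5],
    [0, 0, 0, 0, 0, -0.05, -0.5],
    [0, 0, 0, 0, 0, -0.1, -0.5],
    [0, 0, 0, -0.05, -0.05, -0.12, -0.5],
    [0, 0, 0, -0.08, -0.1, -0.12, -0.5],
    [0, 0, 0, -0.08, -0.15, -0.12, -0.5],
    [0, 0, 0, -0.08, -0.2, -0.12, -0.5],
    [0, 0, 0, -0.08, -0.217, -0.12, -0.5]
  ]
}}

```text
time: 8.9
position: [0.3754, -0.3434, 0.1759]
tool_rot: [0.707, 0.707, -0.0, 0.0]
contact_force: [0.2, -1.3, 0.3]
gripper_width: 0.0639
finger_force: 0.0
```

```bash
python3 - <<'E'
from h import *
im=samp(2)[...,::-1]; t=viewer.snapshot('top')[...,::-1]
cv2.imwrite("pics/s3.png",np.hstack([cv2.resize(im[170:300,190:330],(420,390)),cv2.resize(t[140:270,200:325],(375,390))]))
E
```

```text
[ 371.5  -342.78  174.63    0.84   -1.6    -1.11] [1.47 0.04 0.25 0.12 1.99 0.89] 0.06399735834310215 9.0
```

View pics/s3.png

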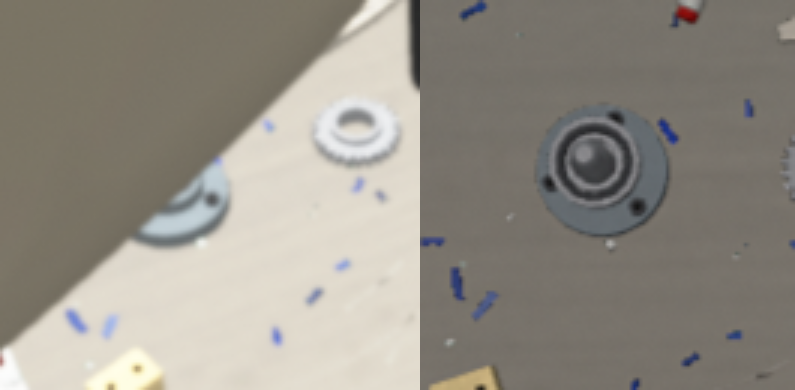

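The large bearing sits round and level on the shaft (top pane (595,162)); the scene view is blocked by the arm. Next the spacer.

```bash
python3 -c "
from h import *
samp(4)"
```

```text
[ 3.7810e+02 -3.4325e+02  1.7613e+02  9.1000e-01 -1.4000e-01  7.0000e-02] [0.65 0.1  0.09 0.56 0.26 0.45] 0.06382541057271658 9.25
```

Emit:
{"fn": "play_rows", "kwargs": {
  "series": [
    [0, 0, 0, 0.001, -0.001, 0.05, -0.3],
    [0, 0, 0, 0.001, -0.001, 0.1, -0.3],
    [0, 0, 0, 0.001, -0.001, 0.14, -0.3],
    [0, 0, 0, 0.001, -0.001, 0.1555, -0.3],
    [0, 0, 0, 0.001, -0.001, 0.1555, -0.1],
    [0, 0, 0, 0.001, -0.001, 0.1555, 0.6],
    [0, 0, 0, 0.001, -0.001, 0.1555, 0.6],
    [0, 0, 0, 0.001, -0.001, 0.1555, 0.6],
    [0, 0, 0, 0.001, -0.001, 0.1555, 0.6],
    [0, 0, 0, 0.001, -0.001, 0.1555, 0.6],
    [0, 0, 0, 0.001, -0.001, 0.1555, 0.6]
  ],
  "squeeze": 25
}}

```text
time: 10.35
position: [0.3766, -0.342, 0.0199]
tool_rot: [0.707, 0.707, -0.0, 0.0]
contact_force: [0.1, -0.2, 0.2]
gripper_width: 0.0304
finger_force: 24.8
```

```bash
python3 -c "
from h import *
samp(2)"
```

```text
[ 3.7653e+02 -3.4192e+02  1.9870e+01 -1.0000e-02  1.3000e-01  3.0000e-01] [0.02 0.   0.01 0.09 0.29 0.09] 0.030515741559399418 10.45
```

Emit:
{"fn": "play_rows", "kwargs": {
  "series": [
    [0, 0, 0, 0, 0, -0.03, 0.6],
    [0, 0, 0, 0, 0, -0.08, 0.6],
    [0, 0, 0, 0, 0, -0.12, 0.6],
    [0, 0, 0, 0.015, 0.04, -0.12, 0.6],
    [0, 0, 0, 0.032, 0.085, -0.12, 0.6],
    [0, 0, 0, 0.05, 0.13, -0.12, 0.6],
    [0, 0, 0, 0.066, 0.175, -0.12, 0.6],
    [0, 0, 0, 0.0785, 0.208, -0.12, 0.6],
    [0, 0, 0, 0.0793, 0.2175, -0.12, 0.6],
    [0, 0, 0, 0.0793, 0.2175, -0.12, 0.6],
    [0, 0, 0, 0.0793, 0.2175, -0.12, 0.6]
  ]
}}

```text
time: 11.55
position: [0.593, -0.2629, 0.1393]
tool_rot: [0.707, 0.707, -0.0, -0.0]
contact_force: [-0.4, -0.0, 0.2]
gripper_width: 0.0304
finger_force: 25.0
```

```bash
python3 - <<'E'
from h import *
im=samp(3)[...,::-1]; cv2.imwrite("pics/s4.png",cv2.resize(im[130:260,190:330],None,fx=3,fy=3,interpolation=cv2.INTER_CUBIC))
X=np.array([.594,-.263,.104]);print((proj('scene',X)-[190,130])*3,(proj('scene',[.5945,-.263,.086])-[190,130])*3, (proj('scene',[.5945,-.263,.046])-[190,130])*3)
E
```

```text
[ 5.9273e+02 -2.6330e+02  1.3966e+02 -1.1000e-01  2.0000e-02  6.0000e-02] [0.04 0.06 0.13 0.36 0.43 0.18] 0.030801350090420985 11.7
[155.2034859  194.41583244] [158.14453171 217.93582992] [165.08601454 268.77665979]
```

View pics/s4.png

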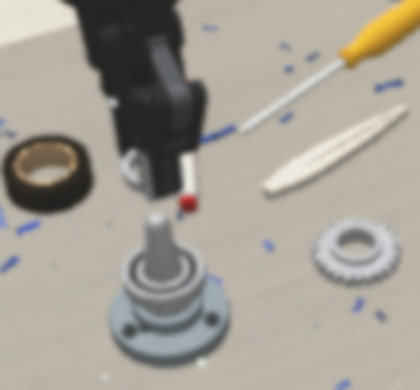

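The large bearing is flat on the shoulder at (163,270) in the crop, and the spacer is above the nose. Lower it.

Emit:
{"fn": "play_rows", "kwargs": {
  "series": [
    [0, 0, 0, 0, 0.0013, 0.02, 0.6],
    [0, 0, 0, 0, 0.0013, 0.04, 0.6],
    [0, 0, 0, 0, 0.0013, 0.048, 0.6],
    [0, 0, 0, 0, 0.0013, 0.055, 0.6],
    [0, 0, 0, 0, 0.0013, 0.062, 0.6],
    [0, 0, 0, 0, 0.0013, 0.069, 0.6],
    [0, 0, 0, 0, 0.0013, 0.069, 0.6],
    [0, 0, 0, 0, 0.0013, 0.072, 0.6],
    [0, 0, 0, 0, 0.0013, 0.0735, 0.6],
    [0, 0, 0, 0, 0.0013, 0.0735, 0.6]
  ]
}}

```text
time: 12.7
position: [0.5954, -0.2625, 0.0663]
tool_rot: [0.707, 0.707, -0.0, 0.0]
contact_force: [-0.1, -0.2, -1.4]
gripper_width: 0.0305
finger_force: 25.0
```

```bash
python3 -c "
from h import *
samp(2)"
```

```text
[ 5.9545e+02 -2.6253e+02  6.6490e+01 -4.8000e-01  8.0000e-02  2.8000e-01] [0.02 0.01 0.04 0.16 0.11 0.05] 0.030647056541441623 12.8
```

Emit:
{"fn": "play_rows", "kwargs": {
  "series": [
    [0, 0, 0, 0, 0, 0.0005, 0.6],
    [0, 0, 0, 0, 0, 0.0005, -0.2],
    [0, 0, 0, 0, 0, 0.0005, -0.2],
    [0, 0, 0, 0, 0, -0.01, -0.2],
    [0, 0, 0, 0, 0, -0.05, -0.2],
    [0, 0, 0, -0.01, 0, -0.09, -0.8],
    [0, 0, 0, -0.055, 0, -0.09, -0.8],
    [0, 0, 0, -0.1, -0.001, -0.09, -0.8],
    [0, 0, 0, -0.122, -0.001, -0.09, -0.8],
    [0, 0, 0, -0.122, -0.001, -0.09, -0.8],
    [0, 0, 0, -0.122, -0.001, -0.09, -0.8]
  ]
}}

```text
time: 13.9
position: [0.5943, -0.3847, 0.1567]
tool_rot: [0.707, 0.707, 0.0, 0.0]
contact_force: [1.0, 0.4, 0.2]
gripper_width: 0.0765
finger_force: 0.0
```

```bash
python3 - <<'E'
from h import *
im=samp(3)[...,::-1]; t=viewer.snapshot('top')[...,::-1]
cv2.imwrite("pics/s5.png",np.hstack([cv2.resize(im[170:300,190:330],(420,390)),cv2.resize(t[140:270,200:325],(375,390))]))
E
```

```text
[ 5.9463e+02 -3.8345e+02  1.5655e+02 -1.0000e-02  5.6000e-01  5.0000e-02] [0.09 0.29 0.04 0.75 0.8  0.35] 0.07691634969230826 14.05
```

View pics/s5.png

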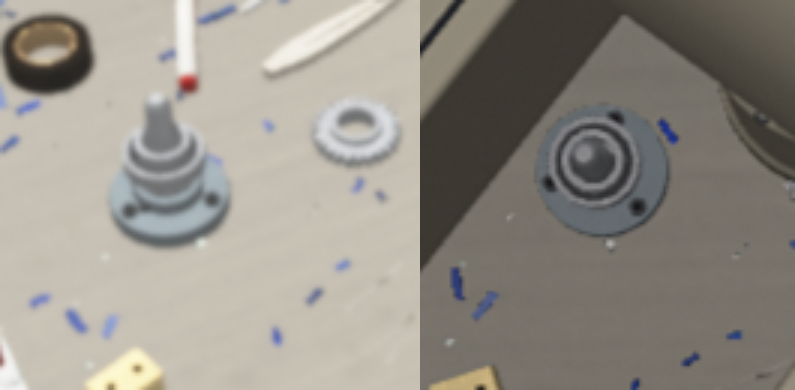

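The spacer is on the bearing, concentric in both panes. Now the gear.

Emit:
{"fn": "play_rows", "kwargs": {
  "series": [
    [0, 0, 0, -0.0015, -0.0005, 0.05, -0.8],
    [0, 0, 0, -0.0015, -0.0005, 0.1, -0.8],
    [0, 0, 0, -0.0015, -0.0005, 0.125, -0.8],
    [0, 0, 0, -0.0015, -0.0005, 0.1385, -0.7],
    [0, 0, 0, -0.0015, -0.0005, 0.1385, -0.4],
    [0, 0, 0, -0.0015, -0.0005, 0.1385, 0],
    [0, 0, 0, -0.0015, -0.0005, 0.1385, 0],
    [0, 0, 0, -0.0015, -0.0005, 0.1385, 0],
    [0, 0, 0, -0.0015, -0.0005, 0.1385, 0],
    [0, 0, 0, -0.0015, -0.0005, 0.1385, 0]
  ],
  "squeeze": 40
}}

```text
time: 15.1
position: [0.5942, -0.3863, 0.0185]
tool_rot: [0.707, 0.707, 0.0, 0.0]
contact_force: [-0.8, 0.3, -0.6]
gripper_width: 0.0517
finger_force: 41.9
```

```bash
python3 -c "
from h import *
samp(2)"
```

```text
[ 5.9419e+02 -3.8627e+02  1.8470e+01 -1.9000e-01 -3.6000e-01  1.6600e+00] [0.   0.   0.02 0.21 0.24 0.35] 0.05149641306279823 15.2
```

Emit:
{"fn": "play_rows", "kwargs": {
  "series": [
    [0, 0, 0, 0, 0, -0.03, 0],
    [0, 0, 0, 0, 0, -0.075, 0],
    [0, 0, 0, 0, 0, -0.115, 0],
    [0, 0, 0, 0.03, 0, -0.115, 0],
    [0, 0, 0, 0.07, 0.0005, -0.115, 0],
    [0, 0, 0, 0.105, 0.0005, -0.115, 0],
    [0, 0, 0, 0.122, 0.0005, -0.115, 0],
    [0, 0, 0, 0.122, 0.0005, -0.115, 0],
    [0, 0, 0, 0.122, 0.0005, -0.115, 0]
  ]
}}

```text
time: 16.1
position: [0.5945, -0.2644, 0.133]
tool_rot: [0.707, 0.707, -0.0, 0.0]
contact_force: [0.3, -0.5, -1.2]
gripper_width: 0.052
finger_force: 42.2
```

```bash
python3 - <<'E'
from h import *
im=samp(3)[...,::-1]; cv2.imwrite("pics/s6.png",cv2.resize(im[130:260,190:330],None,fx=3,fy=3,interpolation=cv2.INTER_CUBIC))
c=cam('scene')[1]['R']; u=np.array([c[0][0],c[0][1],0]);u/=np.linalg.norm(u)
C=np.array([.5945,-.263,.1195]);print([(proj('scene',C+k*u)-[190,130])*3 for k in (-.027,0,.027)])
E
```

```text
[ 5.9429e+02 -2.6522e+02  1.3287e+02 -2.6000e-01 -6.1000e-01 -1.1100e+00] [0.07 0.16 0.07 0.69 0.43 0.47] 0.051777813103829305 16.25
[array([100.99911029, 171.91512468]), array([151.93588303, 172.46242618]), array([202.83583813, 173.00933208])]
```

View pics/s6.png

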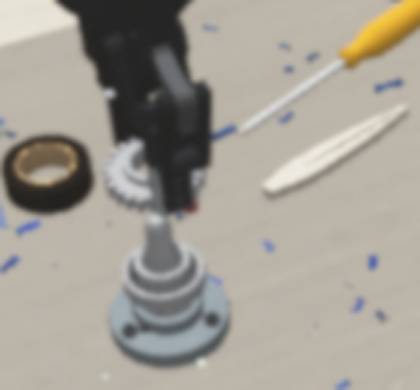

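The gear is held level over the nose, slightly right of it (edges at 104 and 204 in the crop); correct by 1 mm and lower.

Emit:
{"fn": "play_rows", "kwargs": {
  "series": [
    [0, 0, 0, 0.001, 0, 0.015, 0],
    [0, 0, 0, 0.001, 0, 0.03, 0],
    [0, 0, 0, 0.001, 0, 0.038, 0],
    [0, 0, 0, 0.001, 0, 0.045, 0],
    [0, 0, 0, 0.001, 0, 0.051, 0],
    [0, 0, 0, 0.001, 0, 0.056, 0],
    [0, 0, 0, 0.001, 0, 0.058, 0],
    [0, 0, 0, 0.001, 0, 0.06, 0],
    [0, 0, 0, 0.001, 0, 0.06, 0],
    [0, 0, 0, 0.001, 0, 0.06, 0]
  ]
}}

```text
time: 17.25
position: [0.5946, -0.2631, 0.0732]
tool_rot: [0.707, 0.707, 0.0, 0.0]
contact_force: [-0.2, 0.3, -0.9]
gripper_width: 0.0514
finger_force: 42.2
```

```bash
python3 -c "
from h import *
samp(2)"
```

```text
[ 5.9457e+02 -2.6312e+02  7.3230e+01 -9.4000e-01 -2.5000e-01 -1.2300e+00] [0.01 0.   0.01 0.53 0.04 0.44] 0.05190394292285036 17.35
```

Emit:
{"fn": "play_rows", "kwargs": {
  "series": [
    [0, 0, 0, 0, 0, 0.0006, 0],
    [0, 0, 0, 0, 0, 0.0006, -0.65],
    [0, 0, 0, 0, 0, 0.0006, -0.65],
    [0, 0, 0, 0, 0, -0.01, -0.65],
    [0, 0, 0, 0, 0, -0.05, -0.65],
    [0, 0, 0, -0.015, -0.012, -0.085, -0.5],
    [0, 0, 0, -0.05, -0.04, -0.085, -0.3],
    [0, 0, 0, -0.085, -0.065, -0.085, -0.3],
    [0, 0, 0, -0.12, -0.09, -0.085, -0.3],
    [0, 0, 0, -0.1413, -0.107, -0.085, -0.3],
    [0, 0, 0, -0.1413, -0.107, -0.085, -0.3],
    [0, 0, 0, -0.1413, -0.107, -0.085, -0.3]
  ]
}}

```text
time: 18.55
position: [0.4872, -0.405, 0.1587]
tool_rot: [0.708, 0.707, 0.0, 0.0]
contact_force: [-0.1, 0.9, -0.2]
gripper_width: 0.0556
finger_force: 0.0
```

```bash
python3 - <<'E'
from h import *
im=samp(3)[...,::-1]; t=viewer.snapshot('top')[...,::-1]
cv2.imwrite("pics/s7.png",np.hstack([cv2.resize(im[170:300,190:330],(420,390)),cv2.resize(t[140:270,200:325],(375,390))]))
E
```

```text
[ 4.8801e+02 -4.0383e+02  1.5835e+02  1.8000e-01 -1.3000e-01  3.4000e-01] [0.19 0.29 0.15 0.45 0.37 0.24] 0.0553890842054962 18.7
```

View pics/s7.png

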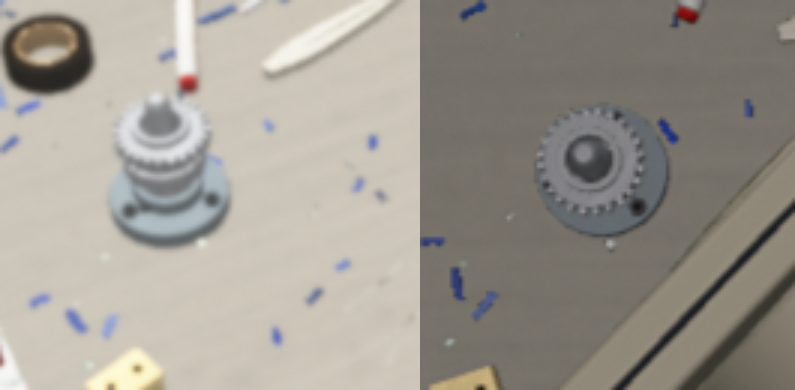

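The gear is seated flat, hub up, in both panes (160,135)/(590,160). Now the small bearing.

Emit:
{"fn": "play_rows", "kwargs": {
  "series": [
    [0, 0, 0, -0.0005, 0, 0.05, -0.3],
    [0, 0, 0, -0.0005, 0, 0.1, -0.3],
    [0, 0, 0, -0.0005, 0, 0.125, -0.3],
    [0, 0, 0, -0.0005, 0, 0.138, -0.3],
    [0, 0, 0, -0.0005, 0, 0.138, 0],
    [0, 0, 0, -0.0005, 0, 0.138, 0.5],
    [0, 0, 0, -0.0005, 0, 0.138, 0.5],
    [0, 0, 0, -0.0005, 0, 0.138, 0.5],
    [0, 0, 0, -0.0005, 0, 0.138, 0.5],
    [0, 0, 0, -0.0005, 0, 0.138, 0.5]
  ],
  "squeeze": 30
}}

```text
time: 19.75
position: [0.4878, -0.4052, 0.0207]
tool_rot: [0.707, 0.707, 0.0, 0.001]
contact_force: [-0.0, 0.4, 3.1]
gripper_width: 0.034
finger_force: 30.2
```

```bash
python3 -c "
from h import *
samp(2)"
```

```text
[ 487.8  -405.28   20.71   -0.59    0.56    5.13] [0.01 0.01 0.01 0.41 0.38 0.53] 0.033697976514952335 19.85
```

Emit:
{"fn": "play_rows", "kwargs": {
  "series": [
    [0, 0, 0, 0, 0, -0.03, 0.5],
    [0, 0, 0, 0, 0, -0.08, 0.5],
    [0, 0, 0, 0, 0, -0.12, 0.5],
    [0, 0, 0, 0.03, 0.022, -0.12, 0.5],
    [0, 0, 0, 0.065, 0.05, -0.12, 0.5],
    [0, 0, 0, 0.1, 0.075, -0.12, 0.5],
    [0, 0, 0, 0.13, 0.098, -0.12, 0.5],
    [0, 0, 0, 0.1415, 0.1068, -0.12, 0.5],
    [0, 0, 0, 0.1415, 0.1068, -0.12, 0.5],
    [0, 0, 0, 0.1415, 0.1068, -0.12, 0.5],
    [0, 0, 0, 0.1415, 0.1068, -0.12, 0.5]
  ]
}}

```text
time: 20.95
position: [0.5933, -0.2646, 0.1396]
tool_rot: [0.707, 0.707, -0.0, -0.0]
contact_force: [0.7, -0.2, -0.1]
gripper_width: 0.0337
finger_force: 30.1
```

```bash
python3 - <<'E'
from h import *
im=samp(3)[...,::-1]; cv2.imwrite("pics/s8.png",cv2.resize(im[130:260,190:330],None,fx=3,fy=3,interpolation=cv2.INTER_CUBIC))
c=cam('scene')[1]['R']; u=np.array([c[0][0],c[0][1],0]);u/=np.linalg.norm(u)
C=np.array([.5945,-.263,.1255]);print([(proj('scene',C+k*u)-[190,130])*3 for k in (-.0175,0,.0175)])
E
```

```text
[ 5.9333e+02 -2.6461e+02  1.3970e+02 -5.0000e-02 -8.0000e-01 -1.0200e+00] [0.07 0.06 0.05 0.48 0.46 0.48] 0.03347028720320756 21.1
[array([117.58816086, 163.66010589]), array([150.78303906, 164.01876284]), array([183.9622771, 164.3772508])]
```

View pics/s8.png

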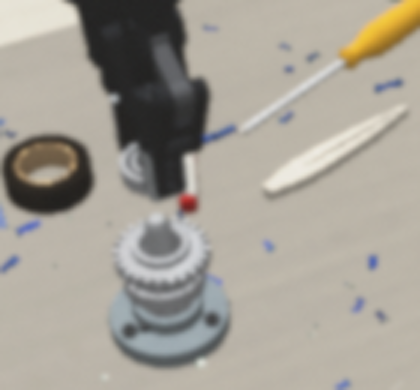

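The small bearing is centred over the nose (left edge 118, as predicted). Lower.

Emit:
{"fn": "play_rows", "kwargs": {
  "series": [
    [0, 0, 0, 0.0005, 0.001, 0.015, 0.5],
    [0, 0, 0, 0.0005, 0.001, 0.026, 0.5],
    [0, 0, 0, 0.0005, 0.001, 0.032, 0.5],
    [0, 0, 0, 0.0005, 0.001, 0.037, 0.5],
    [0, 0, 0, 0.0005, 0.001, 0.042, 0.5],
    [0, 0, 0, 0.0005, 0.001, 0.046, 0.5],
    [0, 0, 0, 0.0005, 0.001, 0.049, 0.5],
    [0, 0, 0, 0.0005, 0.001, 0.0505, 0.5],
    [0, 0, 0, 0.0005, 0.001, 0.0505, 0.5]
  ]
}}

```text
time: 22.0
position: [0.5951, -0.2628, 0.0892]
tool_rot: [0.707, 0.707, -0.0, -0.0]
contact_force: [0.2, 0.1, -0.3]
gripper_width: 0.0338
finger_force: 30.1
```

```bash
python3 -c "
from h import *
samp(2)"
```

```text
[ 5.9525e+02 -2.6287e+02  8.9520e+01  7.0000e-02  5.6000e-01 -7.2000e-01] [0.04 0.03 0.08 0.32 0.01 0.56] 0.03373059100517118 22.1
```

Emit:
{"fn": "play_rows", "kwargs": {
  "series": [
    [0, 0, 0, 0, 0, 0.0007, 0.5],
    [0, 0, 0, 0, 0, 0.0007, -0.2],
    [0, 0, 0, 0, 0, 0.0007, -0.2],
    [0, 0, 0, 0, 0, -0.01, -0.2],
    [0, 0, 0, 0, 0, -0.04, -0.2],
    [0, 0, 0, 0, -0.02, -0.075, -0.2],
    [0, 0, 0, 0.006, -0.06, -0.075, -0.2],
    [0, 0, 0, 0.012, -0.105, -0.075, -0.2],
    [0, 0, 0, 0.02, -0.15, -0.075, -0.2],
    [0, 0, 0, 0.026, -0.19, -0.075, -0.2],
    [0, 0, 0, 0.026, -0.2076, -0.075, -0.2],
    [0, 0, 0, 0.026, -0.2076, -0.075, -0.2]
  ]
}}

```text
time: 23.3
position: [0.3861, -0.237, 0.1652]
tool_rot: [0.707, 0.707, -0.0, 0.001]
contact_force: [0.5, -0.1, 0.6]
gripper_width: 0.0513
finger_force: 0.0
```

```bash
python3 - <<'E'
from h import *
im=samp(4); t=viewer.snapshot('top'); cv2.imwrite('pics/s9.png',im[...,::-1]); cv2.imwrite('pics/t9.png',t[...,::-1])
# where the cap is seen now, and top rim of small bearing on shaft
for n,i,p in (('scene',im,(282,328)),('top',t,(245,327))):
    try: b=blob(i,p); print(n,b[0],b[1])
    except Exception as e: print(n,e)
print('stack px expected', [proj(n,[.5948,-.2629,.0735]) for n in('top','scene')])
for n,i in (('top',t),('scene',im)):
    x,y=proj(n,[.5948,-.2629,.0735]).round().astype(int); print(n); print(i[y-2:y+1,x-20:x+21].mean(2).mean(0).astype(int)); print(i[y-24:y+24,x-1:x+2].mean(2).mean(1).astype(int))
E
```

```text
[ 3.8819e+02 -2.3732e+02  1.6536e+02  4.4000e-01 -1.2000e-01  2.0000e-01] [0.46 0.06 0.16 0.28 0.44 0.32] 0.051490348482736426 23.5
scene [282.26104132 329.80994137] (22.806955337524414, 26.75892448425293)
top [237.12210362 327.01011404] (35.592010498046875, 50.14193344116211)
stack px expected [array([254.66182316, 191.40023363]), array([243.33134094, 207.9762035 ])]
top
[113 113 113 111 125 127 121 127 127 132 119  71  92 127  93  76  99 126
 135 135 135 133 109  85  73  82 126 121  85  97 127 107 113 130 135 138
 131 110 115 107 104]
[111 111 112 113 114 114 113 112 109 113 131 133 126 133 134  81  54 124
 109  78  95 117 132 135 136 135 121  87  69  64  94 128  90  61 125 133
  85 118 134 135 135 131 109 112  95 101 106 106]
scene
[203 204 203 203 203 203 204 207 212 211 202 174 167 184 175 143 101  62
  42  38  38  38  38  38  37  38  38  38  38  38  38  38  38  38  38  38
  38  37  38  38  38]
[ 62  63  62  62  59  53  46  41  37  37  37  36  36  36  37  37  37  37
  37  37  37  38  38  38  38  38  40  44  51  59  70  84 102 119 138 177
 216 228 221 194 156 129 124 149 178 172 143 124]
```

Emit:
{"fn": "play_rows", "kwargs": {
  "series": [
    [0, 0, 0, 0.0005, -0.0005, 0.04, -0.2],
    [0, 0, 0, 0.0005, -0.0005, 0.08, -0.2],
    [0, 0, 0, 0.0005, -0.0005, 0.115, -0.2],
    [0, 0, 0, 0.0005, -0.0005, 0.135, -0.2],
    [0, 0, 0, 0.0005, -0.0005, 0.142, -0.2],
    [0, 0, 0, 0.0005, -0.0005, 0.142, 0.2],
    [0, 0, 0, 0.0005, -0.0005, 0.142, 0.7],
    [0, 0, 0, 0.0005, -0.0005, 0.142, 0.7],
    [0, 0, 0, 0.0005, -0.0005, 0.142, 0.7],
    [0, 0, 0, 0.0005, -0.0005, 0.142, 0.7],
    [0, 0, 0, 0.0005, -0.0005, 0.142, 0.7]
  ],
  "squeeze": 35
}}

```text
time: 24.65
position: [0.3874, -0.2367, 0.0229]
tool_rot: [0.707, 0.707, 0.0, 0.001]
contact_force: [-0.3, -0.1, 3.0]
gripper_width: 0.0291
finger_force: 35.1
```

```bash
python3 -c "
from h import *
samp(2)"
```

```text
[ 387.37 -236.7    22.86   -1.3     0.84    2.79] [0.   0.01 0.01 0.04 0.08 0.78] 0.028751191272046228 24.75
```

Emit:
{"fn": "play_rows", "kwargs": {
  "series": [
    [0, 0, 0, 0, 0, -0.03, 0.7],
    [0, 0, 0, 0, 0, -0.08, 0.7],
    [0, 0, 0, 0, 0, -0.125, 0.7],
    [0, 0, 0, -0.005, 0.04, -0.125, 0.7],
    [0, 0, 0, -0.011, 0.085, -0.125, 0.7],
    [0, 0, 0, -0.016, 0.13, -0.125, 0.7],
    [0, 0, 0, -0.021, 0.17, -0.125, 0.7],
    [0, 0, 0, -0.026, 0.198, -0.125, 0.7],
    [0, 0, 0, -0.026, 0.2072, -0.125, 0.7],
    [0, 0, 0, -0.026, 0.2072, -0.125, 0.7],
    [0, 0, 0, -0.026, 0.2072, -0.125, 0.7]
  ]
}}

```text
time: 25.85
position: [0.5932, -0.2621, 0.1468]
tool_rot: [0.707, 0.707, -0.0, -0.001]
contact_force: [-0.0, 0.1, -0.8]
gripper_width: 0.029
finger_force: 35.0
```

```bash
python3 - <<'E'
from h import *
im=samp(3); cv2.imwrite('pics/s10.png',im[...,::-1])
c=cam('scene')[1]['R']; u=np.array([c[0][0],c[0][1],0]);u/=np.linalg.norm(u)
C=np.array([.5948,-.2629,.135])
for k in (-.015,.015): print(proj('scene',C+k*u))
x,y=proj('scene',C-.015*u).round().astype(int); print(x-8,im[y-1:y+2,x-8:x+9].mean((0,2)).astype(int))
E
```

```text
[ 5.9307e+02 -2.6223e+02  1.4719e+02  4.2000e-01 -3.4000e-01 -6.8000e-01] [0.07 0.08 0.18 0.42 0.16 0.26] 0.028600897597155922 26.0
[229.94614251 179.95289754]
[249.0760288  180.16146555]
222 [175 176 176 176 176 174 167 158 157 169 178 171 140 112 101  87  65]
```

Emit:
{"fn": "play_rows", "kwargs": {
  "series": [
    [0, 0, 0, -0.001, 0.0012, 0.015, 0.7],
    [0, 0, 0, -0.001, 0.0012, 0.028, 0.7],
    [0, 0, 0, -0.001, 0.0012, 0.034, 0.7],
    [0, 0, 0, -0.001, 0.0012, 0.039, 0.7],
    [0, 0, 0, -0.001, 0.0012, 0.042, 0.7],
    [0, 0, 0, -0.001, 0.0012, 0.044, 0.7],
    [0, 0, 0, -0.001, 0.0012, 0.044, 0.7],
    [0, 0, 0, -0.001, 0.0012, 0.044, 0.7]
  ]
}}

```text
time: 26.8
position: [0.5957, -0.2634, 0.1038]
tool_rot: [0.707, 0.707, 0.0, 0.0]
contact_force: [-0.0, -0.2, -1.4]
gripper_width: 0.0289
finger_force: 35.0
```

```bash
python3 -c "
from h import *
samp(2)"
```

```text
[ 5.9573e+02 -2.6346e+02  1.0382e+02 -7.6000e-01  1.1000e-01  1.5000e-01] [0.   0.   0.   0.78 0.07 0.11] 0.029034753344624284 26.9
```

Emit:
{"fn": "play_rows", "kwargs": {
  "series": [
    [0, 0, 0, 0, -0.0007, 0.001, 0.7],
    [0, 0, 0, 0, -0.0007, 0.0017, 0.7],
    [0, 0, 0, 0, -0.0007, 0.0019, 0.7],
    [0, 0, 0, 0, -0.0007, 0.0019, 0.7],
    [0, 0, 0, 0, -0.0007, 0.0019, 0.7]
  ]
}}

```text
time: 27.4
position: [0.5949, -0.2635, 0.1018]
tool_rot: [0.707, 0.707, 0.0, 0.0]
contact_force: [-1.4, 0.5, 4.0]
gripper_width: 0.0286
finger_force: 35.4
```

```bash
python3 -c "
from h import *
samp(2)"
```

```text
[ 5.9487e+02 -2.6345e+02  1.0184e+02 -2.0900e+00 -2.8000e-01  3.7700e+00] [0.   0.01 0.01 0.5  0.07 0.11] 0.028947564734222983 27.5
```

Light contact exactly at the expected height (101.8 against 101.9 mm). Release, go up and clear of the views, and check numerically, since the picture budget is used.

Emit:
{"fn": "play_rows", "kwargs": {
  "series": [
    [0, 0, 0, 0, 0, 0, -0.1],
    [0, 0, 0, 0, 0, 0, -0.1],
    [0, 0, 0, 0, 0, 0, -0.1],
    [0, 0, 0, 0, 0, -0.01, -0.1],
    [0, 0, 0, 0, 0, -0.04, -0.1],
    [0, 0, 0, 0, 0, -0.08, -0.1],
    [0, 0, 0, -0.05, 0, -0.08, -0.1],
    [0, 0, 0, -0.1, 0, -0.08, -0.1],
    [0, 0, 0, -0.15, 0, -0.08, -0.1],
    [0, 0, 0, -0.18, 0, -0.08, -0.1],
    [0, 0, 0, -0.18, 0, -0.08, -0.1]
  ]
}}

```text
time: 28.6
position: [0.5933, -0.4481, 0.1815]
tool_rot: [0.709, 0.706, -0.001, 0.001]
contact_force: [-0.1, 0.3, -0.7]
gripper_width: 0.047
finger_force: 0.0
```

```bash
python3 - <<'E'
from h import *
im=samp(3); t=viewer.snapshot('top'); cv2.imwrite('pics/s11.png',im[...,::-1]); cv2.imwrite('pics/t11.png',t[...,::-1])
# bright cap top (30 mm disc) and its dark mark, expected z=103 mm
for n,i,w in (('top',t,14),('scene',im,14)):
    e=proj(n,[.5948,-.2629,.103]); x,y=e.round().astype(int); g=cv2.cvtColor(i,cv2.COLOR_RGB2GRAY)
    s=g[y-5:y+6,x-5:x+6]; m=np.clip(np.median(s)-s.astype(float)-15,0,None); yy,xx=np.mgrid[y-5:y+6,x-5:x+6]
    p=np.array([(xx*m).sum(),(yy*m).sum()])/m.sum(); print(n,e.round(1),'mark',p.round(2),plane(n,p,.103)*1e3)
    print(g[y-1:y+2,x-20:x+21].mean(0).astype(int)); print(g[y-24:y+45,x-5:x-2].mean(1).astype(int))
    globals()['p'+n]=p
print('tri',tri(ptop,pscene))
E
```

```text
[ 5.9445e+02 -4.4418e+02  1.8153e+02  3.9000e-01  4.1000e-01  4.5000e-01] [0.41 1.13 0.07 0.3  0.57 0.15] 0.04692578420717257 28.75
top [252.1 189.1] mark [249.55 187.03] [ 597.78837441 -259.32971521  103.        ]
[139 139 139 138 139 139 139 139 139 139 140 141 134 112  75  43  36  61
 103 133 141 140 140 139 138 139 139 139 139 139 139 139 137 130 117 101
  81  65  57  56  57]
[113 117 127 134 137 139 139 139 139 139 138 139 139 138 138 139 139 140
 141 134 118  89  64  44  41  55  87 113 134 140 141 139 139 139 139 139
 139 139 138 139 139 140 139 136 129 120 106  90  75  63  58  56  56  57
  57  57  57  57  58  58  57  57  57  57  57  57  57  57  57]
scene [241.6 195. ] mark [242.37 195.67] [ 592.68616    -263.46170576  103.        ]
[192 193 192 192 192 193 192 192 193 198 214 232 239 243 243 242 237 223
 193 171 180 213 236 242 242 242 240 231 207 177 157 151 151 155 169 184
 190 191 191 191 192]
[189 189 190 191 191 191 190 189 189 190 190 191 192 191 191 191 193 198
 212 230 239 241 239 233 232 237 241 241 239 228 199 161 139 133 133 132
 130 123 123 143 171 174 147 121 115 118 131 160 195 214 213 197 169 134
 117 135 167 173 147 121 116 126 143 158 157 137 111  92  89]
tri (array([ 0.59673517, -0.26170092,  0.10080845]), np.float64(0.005858855738486497))
```

The scene view shows the cap, mark at (242,196) as expected for its top at 103 mm; the top view is hidden by the arm. Step aside and check.

Emit:
{"fn": "play_rows", "kwargs": {
  "series": [
    [0, 0, 0, 0.01, -0.04, 0, -0.1],
    [0, 0, 0, 0.02, -0.08, 0, -0.1],
    [0, 0, 0, 0.03, -0.11, 0, -0.1],
    [0, 0, 0, 0.03, -0.15, 0, -0.1],
    [0, 0, 0, 0.03, -0.18, 0, -0.1],
    [0, 0, 0, 0.03, -0.18, 0, -0.1],
    [0, 0, 0, 0.03, -0.18, 0, -0.1]
  ]
}}

```text
time: 29.5
position: [0.415, -0.4125, 0.1822]
tool_rot: [0.707, 0.707, 0.0, 0.001]
contact_force: [0.1, 0.4, 0.8]
gripper_width: 0.0469
finger_force: 0.0
```

```bash
python3 - <<'E'
from h import *
im=samp(3); t=viewer.snapshot('top')
for n,i in (('top',t),):
    e=proj(n,[.5948,-.2629,.103]); x,y=e.round().astype(int); g=cv2.cvtColor(i,cv2.COLOR_RGB2GRAY)
    s=g[y-5:y+6,x-5:x+6]; m=np.clip(np.median(s)-s.astype(float)-15,0,None); yy,xx=np.mgrid[y-5:y+6,x-5:x+6]
    p=np.array([(xx*m).sum(),(yy*m).sum()])/m.sum(); print(n,e.round(1),'mark',p.round(2),plane(n,p,.103)*1e3,tri(p,(242.0,195.7)))
    print(g[y-1:y+2,x-20:x+21].mean(0).astype(int)); print(g[y-20:y+21,x-5:x-2].mean(1).astype(int))
# bystanders unchanged?
for n,a,b in (('top',cv2.imread('pics/top0.png')[...,::-1],t),):
    d=np.abs(a.astype(int)-b).max(2)
    for k,(u,v) in {'block':(215,271),'tweez':(357,141),'hex':(405,185),'red':(414,245),'pink':(389,336)}.items(): print(k,np.percentile(d[v-12:v+13,u-15:u+16],98))
E
```

```text
[ 4.1584e+02 -4.1279e+02  1.8198e+02 -4.0000e-02  1.1000e-01  3.1000e-01] [0.13 0.09 0.15 0.3  0.4  0.19] 0.04721608412909409 29.65
top [252.1 189.1] mark [253.28 189.55] [ 594.08795994 -264.61902305  103.        ] (array([ 0.59453709, -0.26391619,  0.10111257]), np.float64(0.0010180414353907167))
[111 111 111 110 111 111 109 110 109 112 120 125 141 150 152 155 153 151
 152 116  68  51  54  80 137 153 152 151 152 154 154 133  87  94  97 116
 128 130 131 118  90]
[110 111 112 113 113 111 110 110 117 107 103 124 136 146 151 152 153 153
 153 153 153 152 151 151 150 151 151 150 138 117 113 125 114 123 127 127
 124 105  93 104 110]
block 8.0
tweez 7.0
hex 6.0
red 7.0
pink 61.0
```

```bash
python3 -c "
from plant import ticket
print(ticket.close_job())"
```

```text
the job is handed in; nothing more can be done
None
```

The shaft is stacked in the order asked: large bearing, spacer ring, gear with its hub up, small bearing, pressing cap. I handed the job in at about 30 s; every height and position check matched to within the cameras' accuracy. The last two parts were confirmed by measurement rather than by picture, and in the final top view the block, tweezers and hex key were unmoved. The pink look-alike's spot differed, probably because the arm hid it.

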